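# Unclip the orange inspection torch

### The arm

A 6-joint arm with a two-finger parallel gripper is mounted at the origin on the work surface. World frame = base frame: x ahead of the robot, y to its left, z up, the work surface at z = 0. Lengths are in mm, angles in rad, forces in N, time in s.
With the tool pointing down it reaches from about 275 to 1000 mm from the base axis. Payload 8.4 kg.
Tool frame: the origin (TCP) lies at the centre of the arm's flange, where the gripper is bolted on; the fingertips stand r.tip_extent ahead of it and the grasp point (between the pads) lies 155 mm ahead of it (r.tip_extent is the distance from the TCP to the fingertips, in mm); z points along the fingers, y is the direction in which the jaws open and shut (so a half turn about z gives the same grasp; the last joint's range is limited). The gripper opens to 85 mm and grips with 20 to 120 N. Pads are 22 mm wide; open, the fingers measure 114 mm over their backs; the gripper's body (76 mm by 85 mm) begins 54 mm behind the grasp point. The pads swing forward as they close: fully open they stand 13 mm farther back than shut.
Start: joints at [1.19, 0.353, 1.633, -0, 1.155, -0.002], TCP at [231.128, 580.697, 404.681] pointing down, gripper open.
Joint ranges: [-2.63, 2.63], [-0.92, 2.1], [0.06, 2.66], [-1.3, 4.44], [0, 2.69], [-3.02, 3.02]. Speed limits (rad/s): [2.22, 2.22, 2.79, 3.14, 3.14, 3.14].

### API

Orientations are given as [roll, pitch, yaw] about the fixed x, y, z axes, in that order (R = Rz(yaw) Ry(pitch) Rx(roll)).
In Python, from rig import sense, grab_frame, job, r gives the robot as it stands. The module is installed in compiled form; this text tells all that it offers.
- The arm moves only by the shell command python3 -m creep 'ROWS' [FORCE]. ROWS is JSON, a list of rows, each a list of 7 numbers: the turn, a rotation vector about the tool's x, y, z in rad, then the shift along the tool's x, y, z in mm, then the closure, from 0 (fully open) to 1 (shut). In form: [[wx, wy, wz, dx, dy, dz, fingers], ...]. A call has 1 to 10 rows; each row shifts and turns the pose as measured when the row begins, along the tool's axes as they then stand; what a row does not reach is not made up. A row lasts 1/12 s, in which the tool goes at most 41.7 mm and 7.16 degrees, less where a joint would pass 70% of its speed; a pose out of reach is approached as far as the arm can. A call with a gripper value outside its range is refused whole. The fingers move at their own pace and stop on an object; FORCE is the grip in N (left out, the last holds). Time passes only in rows, so rows that do not move let the fingers close. It gives the time, the measured TCP pose, the force and the opening at its end, in the units of the state.
- sense(): the state, without advancing time (a new reading comes with each control period).
- grab_frame(name): name is "scene" or "top"; returns a dict with "color" (384x512x3 uint8, red, green, blue), "mtx" (3x3 intrinsics, pixels), "distortion" ([k1, k2, p1, p2, k3] as OpenCV has them; the pictures are not rectified), "T" (4x4, takes a point from camera to world coordinates). Camera axes: x right, y down, z forward; pixel columns grow to the right and rows downward; lengths in mm; the calibration is good to about 2 mm. A picture is of the moment at which its call begins. There is no depth.
- job.sign_off(): hands the job in, once; it reports no verdict.
The state is a dict: "clock": time; "qpos": joint angles; "qvel": joint speeds; "joint_efforts": joint torques, N m; "eef_pos": TCP position; "tcp_rot": TCP orientation; "contact_force": force on the tool from outside, world axes, zero at the start; "wrist_torque": the same for the moment, N m; "opening": opening from 0.0 (shut) to 1.0 (fully open).
Only numpy, scipy, OpenCV 4.12 (cv2) and the standard library are available. Lean on these libraries where they do the work, as an engineer would, in place of code of your own. Each camera call takes 0.05 s, during which the arm holds its last target.

### The job

Pull the orange torch up out of its spring clips on the white rack, lower it into the black tray and leave it lying flat on the tray floor; set it down, do not drop it in. Leave the blue and the green torch in their clips.

Things in the scene. Friction and masses are not known exactly. Their poses are not given: they have to be found in the camera images.
- orange_torch_center (a point): Centre of an orange torch, a 24 mm thick, 122 mm long rigid cylinder plus a black hexagonal collar 14 mm long, 27 mm across flats, at each end; about 90 g; x runs along it, its roll means nothing. It starts level, 50 mm above the bench, pressed into two C-shaped steel clips that open upward: pulled up, they resist with about 10 N in all, then snap open within 15 mm. Collars stop it sliding endways.
- blue_torch_center (a point): Centre of a blue torch, alike but for its colour and clipped into the same fixed white rack. The rack has three parallel places 100 mm apart; which colour lies in which varies. In each, two clips 16 mm wide stand 46 mm either side of the torch's middle, so 76 mm of bare torch lies free between them.
- green_torch_center (a point): Centre of a green torch, alike but for its colour and clipped into the same rack. The clips' lips reach 15 mm above and 17 mm beside the torch's axis; between the clips there are 40 mm of air from that axis down to the rack's 10 mm thick base plate.
- tray_in (a point): Centre of the inner floor of a fixed, open, shallow black tray: 240 mm (its x axis) by 200 mm (its y axis) outside, 26 mm high, walls and floor 4 mm thick, so the floor's top, where this point lies, is 4 mm above the bench and the rim is 22 mm above the floor. z points up. It may stand to the left or to the right of the rack.
Mind the look-alikes: they are no part of the job. There is more than one size of the part that bears orange_torch_center; the job needs the middle-sized.

How it is judged (in metres and radians):
On the way, in this order (a step that is already met when the one before it is completed fails the run):
1. the orange torch is pulled up out of its clips in the gripper (its centre over 85 mm above the bench) (height (world z) of orange_torch_center above 0.085 m and contact force between orange_torch and the fingers above 1 N), for 0.1 s.
2. still held, it is lowered into the tray (centre less than 45 mm above the tray floor) (x of orange_torch_center in the frame of tray_in between -0.105 and 0.105 m and y of orange_torch_center in the frame of tray_in between -0.085 and 0.085 m and z of orange_torch_center in the frame of tray_in below 0.045 m and contact force between orange_torch and the fingers above 1 N), for 0.1 s.
At the end, for the whole second after the job is handed in: The orange torch lies at rest and released, flat on the tray floor: its centre within the tray's inner walls and less than 24 mm above the floor, its axis within 7 degrees of level; the blue and the green torch are within 15 mm of where they started (x of orange_torch_center in the frame of tray_in between -0.105 and 0.105 m and y of orange_torch_center in the frame of tray_in between -0.085 and 0.085 m and z of orange_torch_center in the frame of tray_in below 0.024 m and angle between orange_torch_center's own x axis and vertical between 1.44 and 1.7 rad and linear speed of orange_torch below 0.02 m/s and distance of each of blue_torch_center, green_torch_center from where it was at the start of the episode below 0.015 m); the robot touches nothing.
It fails at once if the blue torch is moved out of its clips (more than 15 mm) (distance of blue_torch_center from where it was at the start of the episode above 0.015 m).
It fails at once if the green torch is moved out of its clips (more than 15 mm) (distance of green_torch_center from where it was at the start of the episode above 0.015 m).
It also fails if it takes over 40 s, if anything falls off the work surface, if the arm or the gripper's body presses on something with over 40 N, if the wrist force passes 120 N, or if a joint passes its speed limit or range.

## Working session

There is one attempt and no reset: what is moved stays moved. The work goes in short steps, Python scripts to look and compute and a shell command to move; the robot and the scene stay as the last step left them, time stands still between calls to the robot, and variables do not carry over. Pictures are saved under pics/ and viewed, and the job is handed in when it is done.

```bash
mkdir -p pics; python3 - <<'E'
from rig import sense, grab_frame, r
import cv2,numpy as np
print(r.tip_extent); s=sense(); print(s)
for n in("scene","top"):
    f=grab_frame(n); cv2.imwrite(f"pics/{n}0.png",f["color"][:,:,::-1]); print(n,np.round(f["mtx"],1).tolist(),f["distortion"],np.round(f["T"],3).tolist())
E
```

```text
173.4
{'clock': 0.0, 'qpos': array([ 1.18959489e+00,  3.53651874e-01,  1.63417226e+00,  2.36472135e-05,
        1.15519460e+00, -2.40468956e-03]), 'qvel': array([ 0.00060321, -0.00066842, -0.00118407,  0.00100782,  0.00075724,
        0.00017357]), 'joint_efforts': array([-1.80356169e-04, -6.05243325e+01, -3.42060399e+01, -1.19553852e-04,
        9.41825216e-03, -7.19348463e-05]), 'eef_pos': array([231.03303945, 580.46211908, 403.94286833]), 'tcp_rot': array([-3.14016663e+00, -2.50497735e-05,  2.76278633e+00]), 'contact_force': array([-0.42173776, -0.27518794,  0.15043263]), 'wrist_torque': array([ 0.0047022 , -0.03176773,  0.03453757]), 'opening': 0.9987058933141078}
scene [[474.7, 0.0, 249.4], [0.0, 474.7, 194.2], [0.0, 0.0, 1.0]] [-0.06166673  0.          0.          0.          0.        ] [[0.313, 0.545, -0.778, 1560.347], [0.95, -0.19, 0.249, -287.231], [-0.012, -0.817, -0.577, 882.333], [0.0, 0.0, 0.0, 1.0]]
top [[410.8, 0.0, 264.1], [0.0, 410.8, 190.6], [0.0, 0.0, 1.0]] [-0.0560725  0.         0.         0.         0.       ] [[-0.066, -0.977, 0.204, 244.193], [-0.998, 0.065, -0.009, 65.75], [-0.004, -0.204, -0.979, 1087.645], [0.0, 0.0, 0.0, 1.0]]
```

View pics/scene0.png

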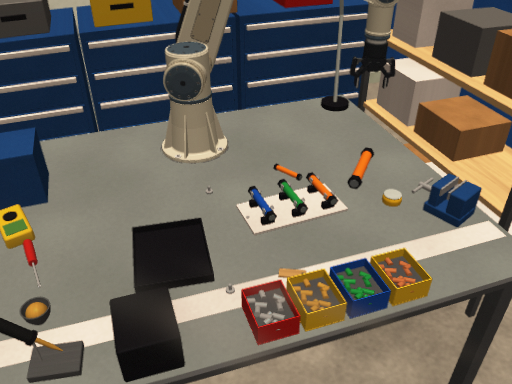

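View pics/top0.png

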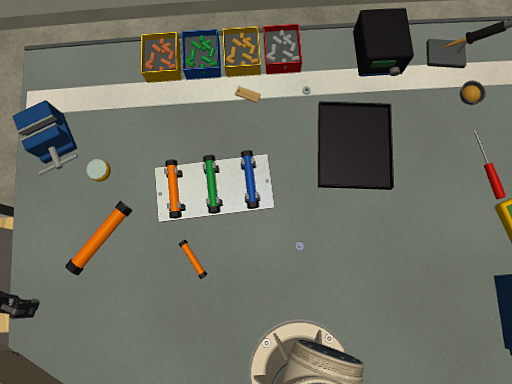

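Top image: there are three orange torches, at about (174,188) clipped in the rack, (98,238) lying loose and larger, and (193,259) lying loose and smaller. The clipped one should be the middle size. Blue is at (250,180), green at (211,185), and the tray at (356,145). I'll check lengths and an enlarged crop.

```bash
cat > h.py <<'E'
import cv2,numpy as np
from rig import grab_frame
def ray(f,uv,z):
    p=cv2.undistortPoints(np.array(uv,float).reshape(-1,1,2),f["mtx"],np.array(f["distortion"])).reshape(-1,2)
    T=np.array(f["T"]); d=np.c_[p,np.ones(len(p))]@T[:3,:3].T; o=T[:3,3]
    return o+d*((z-o[2])/d[:,2])[:,None]
def proj(f,P):
    T=np.linalg.inv(f["T"]); rv=cv2.Rodrigues(T[:3,:3])[0]
    return cv2.projectPoints(np.array(P,float),rv,T[:3,3],f["mtx"],np.array(f["distortion"]))[0].reshape(-1,2)
def mask(f,lo,hi):
    return cv2.inRange(cv2.cvtColor(f["color"],cv2.COLOR_RGB2HSV),lo,hi)
COL=dict(orange=((5,150,90),(18,255,255)),green=((50,120,50),(80,255,255)),blue=((105,130,80),(125,255,255)))
def blobs(f,c,amin=60):
    n,l,st,ce=cv2.connectedComponentsWithStats(mask(f,*COL[c]))
    return [(st[i,4],ce[i],cv2.minAreaRect(np.argwhere(l==i)[:,::-1].astype(np.float32))) for i in range(1,n) if st[i,4]>=amin]
E
python3 - <<'E'
from h import *
for n in("top","scene"):
    f=grab_frame(n)
    for c in COL:
        for a,ce,rc in blobs(f,c):
            if (n=="top" and ce[1]<100): continue
            b=cv2.boxPoints(rc); 
            if np.linalg.norm(b[0]-b[1])<np.linalg.norm(b[1]-b[2]): e=[(b[0]+b[1])/2,(b[2]+b[3])/2]
            else: e=[(b[1]+b[2])/2,(b[3]+b[0])/2]
            P=ray(f,e,50); print(n,c,a,ce.round(1),"ends",np.round(P[:,:2]).tolist(),"cen",ray(f,[ce],50)[0].round(1),"len",np.linalg.norm(P[0]-P[1]).round(),"ang",np.degrees(np.arctan2(*(P[1]-P[0])[[1,0]])).round(1))
    if n=="top":
        im=f["color"][140:290,50:290,::-1]; cv2.imwrite("pics/crop.png",cv2.resize(im,None,fx=3.3,fy=3.3,interpolation=cv2.INTER_CUBIC))
        g=cv2.cvtColor(f["color"],cv2.COLOR_RGB2GRAY)[90:200,300:410]; m=(g<60).astype(np.uint8)
        k,l,st,ce=cv2.connectedComponentsWithStats(m); i=1+st[1:,4].argmax()
        rc=cv2.minAreaRect(np.argwhere(l==i)[:,::-1].astype(np.float32)); b=cv2.boxPoints(rc)+[300,90]
        print("tray",b.round(1).tolist(),ray(f,b,26).round().tolist(),ray(f,b,26).mean(0))
E
```

```text
top orange 381 [172.6 187.6] ends [[546.0, 294.0], [423.0, 288.0]] cen [483.8 292.3  50. ] len 123.0 ang -177.2
top orange 910 [ 97.9 238.2] ends [[430.0, 429.0], [300.0, 544.0]] cen [364.8 486.9  50. ] len 174.0 ang 138.5
top orange 214 [192.4 258.5] ends [[337.0, 268.0], [262.0, 225.0]] cen [299.  246.4  50. ] len 86.0 ang -150.3
top green 352 [210.9 182.8] ends [[552.0, 196.0], [429.0, 188.0]] cen [489.9 192.3  50. ] len 124.0 ang -176.1
top blue 554 [ 31.6 114.7] ends [[736.0, 634.0], [696.0, 727.0]] cen [715.7 679.9  50. ] len 102.0 ang 113.3
top blue 356 [ 40.5 137.3] ends [[668.0, 604.0], [628.0, 698.0]] cen [647.7 650.6  50. ] len 102.0 ang 113.2
top blue 67 [ 64.5 147. ] ends [[624.0, 563.0], [606.0, 603.0]] cen [615.2 582.5  50. ] len 44.0 ang 114.1
top blue 351 [249.3 178.2] ends [[559.0, 95.0], [435.0, 89.0]] cen [495.5  92.1  50. ] len 124.0 ang -177.0
tray [[318.0, 102.0], [393.0, 102.0], [393.0, 189.0], [318.0, 189.0]] [[706.0, -110.0, 26.0], [693.0, -319.0, 26.0], [447.0, -286.0, 26.0], [460.0, -87.0, 26.0]] [ 576.24905515 -200.33912473   26.        ]
scene orange 308
[... 2589 characters left out ...]
7 -639.    50. ] len 135.0 ang -90.7
scene blue 69 [509.4 138.4] ends [[334.0, 1160.0], [459.0, 1044.0]] cen [ 414.5 1089.9   50. ] len 171.0 ang -42.8
scene blue 142 [443.8 180.8] ends [[546.0, 734.0], [593.0, 628.0]] cen [570.9 678.3  50. ] len 116.0 ang -66.1
scene blue 311 [465.7 191.1] ends [[617.0, 769.0], [666.0, 647.0]] cen [641.3 707.   50. ] len 131.0 ang -67.8
scene blue 168 [260.3 200.3] ends [[414.0, 89.0], [540.0, 95.0]] cen [478.5  93.4  50. ] len 127.0 ang 2.7
scene blue 145 [443.5 207.8] ends [[629.0, 575.0], [747.0, 623.0]] cen [690.2 587.6  50. ] len 128.0 ang 22.4
scene blue 796 [364.2 290.2] ends [[786.0, 218.0], [968.0, 206.0]] cen [901.  205.9  50. ] len 182.0 ang -4.0
```

View pics/crop.png

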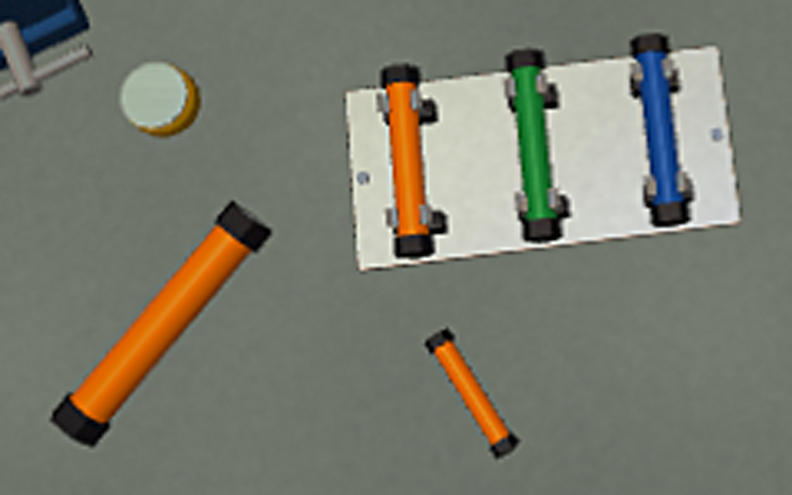

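The crop confirms it. Measured bare lengths are 123 mm for the clipped torch, 174 mm for the big loose one and 86 mm for the small one. The clipped one matches 122 mm, so it is the target. Next I'll refine its centre and the tray's with both cameras.

```bash
python3 - <<'E'
from h import *
from scipy.optimize import least_squares
F={n:grab_frame(n) for n in("top","scene")}
# torch: fit cylinder silhouette midline from middle part of blob (between clips)
pts={}
for n,u in(("top",(173,188)),("scene",(320,186))):
    f=F[n]; k,l,st,ce=cv2.connectedComponentsWithStats(mask(f,*COL["orange"]))
    i=min(range(1,k),key=lambda i:np.hypot(*(ce[i]-u))); p=np.argwhere(l==i)[:,::-1].astype(float)
    Q=ray(f,p,50); 
    c=(Q[:,0].min()+Q[:,0].max())/2; m=abs(Q[:,0]-c)<32
    A=np.polyfit(Q[m,0],Q[m,1],1); print(n,"y at c",np.polyval(A,c),c,"slope deg",np.degrees(np.arctan(A[0])), "y at 482",np.polyval(A,482))
# tray overlay model
c=np.array([580,-200]); 
for n,f in F.items():
    im=cv2.resize(f["color"][:,:,::-1],None,fx=3,fy=3,interpolation=cv2.INTER_CUBIC)
    for yaw,col in((0.0576,(0,255,255)),(0,(0,0,255))):
        R=np.array([[np.cos(yaw),-np.sin(yaw)],[np.sin(yaw),np.cos(yaw)]])
        P=np.c_[c+np.array([[120,100],[-120,100],[-120,-100],[120,-100]])@R.T,[26]*4]
        cv2.polylines(im,[np.int32(np.round(proj(f,P)*3+1))],True,col,1)
    x,y=(300,90) if n=="top" else (120,200)
    cv2.imwrite(f"pics/tray_{n}.png",cv2.resize(im[y*3:(y+115)*3,x*3:(x+115)*3],(600,600)))
E
python3 -c "
import cv2,numpy as np
cv2.imwrite('pics/tray2.png',cv2.resize(np.hstack([cv2.imread('pics/tray_top.png'),cv2.imread('pics/tray_scene.png')]),(800,400)))"
```

```text
top y at c 291.9397554236805 484.08682030509374 slope deg 3.8721807919121503 y at 482 291.79850819112573
scene y at c 291.78112693721 467.23729706157724 slope deg 0.4115879898829105 y at 482 291.8871776061874
```

View pics/tray2.png

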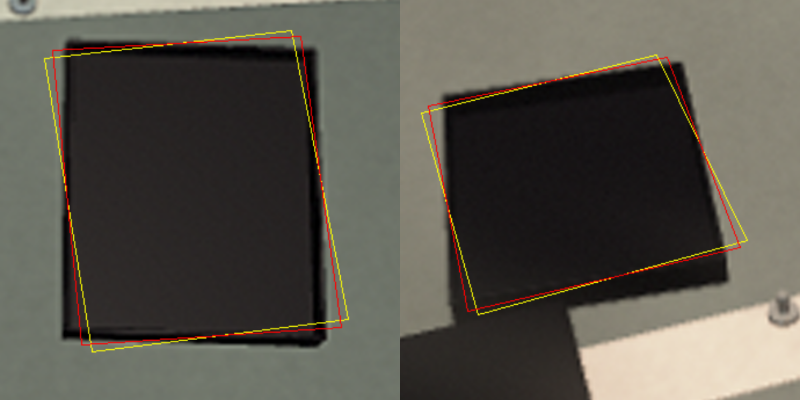

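Torch at about (482, 292, 50), axis yaw about 0.06. Tray centre at about (577, -200), yaw about -0.07. I'll turn the tool first.

```bash
cat > go.py <<'E'
import sys,numpy as np
from rig import sense
from scipy.spatial.transform import Rotation as Ro
s=sense(); R=Ro.from_euler('xyz',s["tcp_rot"]); t=np.array(list(map(float,sys.argv[1:4])))
print("clock",round(s["clock"],2),"pos",s["eef_pos"].round(1),"rpy",s["tcp_rot"].round(4),"F",s["contact_force"].round(1),"open",round(s["opening"],3),"q",s["qpos"].round(2))
print("tool shift",R.inv().apply(t-s["eef_pos"]).round(1),"turn",(R.inv()*Ro.from_euler('xyz',[np.pi,0,float(sys.argv[4])])).as_rotvec().round(4))
E
python3 -m creep '[[0,0,-0.11,0,0,0,0],[0,0,-0.11,0,0,0,0],[0,0,-0.11,0,0,0,0],[0,0,-0.11,0,0,0,0],[0,0,0,0,0,0,0]]' 80; python3 go.py 482 292 300 3.2
```

```text
clock: 0.72
eef_pos: [231.1, 580.5, 403.9]
tcp_rot: [-3.14, -0.001, -3.061]
contact_force: [0.4, 0.1, -0.0]
opening: 1.001
clock 0.72 pos [231.1 580.5 403.9] rpy [-3.1404e+00 -6.0000e-04 -3.0612e+00] F [ 0.4  0.1 -0. ] open 1.001 q [ 1.19  0.35  1.63  0.    1.16 -0.46]
tool shift [-227.  -307.6  104.2] turn [-0.0012 -0.0006  0.022 ]
```

```bash
python3 -m creep '[[0,0,0.02,-22,-30,9,0],[0,0,0,-22,-30,9,0],[0,0,0,-22,-30,9,0],[0,0,0,-22,-30,9,0],[0,0,0,-22,-30,9,0],[0,0,0,-22,-30,9,0],[0,0,0,-22,-30,9,0],[0,0,0,-22,-30,9,0],[0,0,0,-22,-30,9,0],[0,0,0,0,0,0,0]]'; python3 go.py 482 292 300 3.2
```

```text
clock: 1.55
eef_pos: [448.4, 312.3, 320.2]
tcp_rot: [3.136, 0.003, -3.115]
contact_force: [-0.7, 0.7, -0.5]
opening: 0.998
clock 1.55 pos [448.4 312.3 320.2] rpy [ 3.1360e+00  2.6000e-03 -3.1148e+00] F [-0.7  0.7 -0.5] open 0.998 q [ 0.6   0.33  1.88  0.    0.93 -1.  ]
tool shift [-32.9 -21.3  20.1] turn [ 0.0056  0.0027 -0.0316]
```

```bash
python3 -m creep '[[0.0056,0.0027,-0.03,-32,-19,10,0],[0,0,0,0,0,10,0],[0,0,0,0,0,0,0]]'; python3 go.py 482 292 270 3.2
```

```text
clock: 1.8
eef_pos: [482.4, 292.0, 300.0]
tcp_rot: [3.141, 0.0, -3.1]
contact_force: [-1.0, 0.1, -0.7]
opening: 1.005
clock 1.8 pos [482.4 292.  300. ] rpy [ 3.1414e+00  4.0000e-04 -3.0997e+00] F [-1.   0.1 -0.7] open 1.005 q [ 0.54  0.38  1.86  0.    0.9  -1.07]
tool shift [ 0.4  0.1 30. ] turn [ 0.0002  0.0004 -0.0165]
```

```bash
python3 -m creep '[[0,0,-0.016,0.4,0,25,0],[0,0,0,0,0,20,0],[0,0,0,0,0,0,0]]'; python3 go.py 482 292 213 3.2; python3 - <<'E'
from h import *
f=grab_frame("scene");a=f["color"][110:240,230:390,::-1]
g=grab_frame("top");b=g["color"][130:260,110:270,::-1]
cv2.imwrite("pics/p1.png",cv2.resize(np.hstack([a,b]),(800,325),interpolation=cv2.INTER_CUBIC))
E
```

```text
clock: 2.05
eef_pos: [482.7, 292.8, 255.4]
tcp_rot: [3.14, 0.003, -3.092]
contact_force: [-1.6, -1.0, 0.6]
opening: 1.001
clock 2.05 pos [482.7 292.8 255.4] rpy [ 3.1397  0.0035 -3.0919] F [-1.6 -1.   0.6] open 1.001 q [ 0.54  0.45  1.88  0.    0.81 -1.08]
tool shift [ 0.9 -0.9 42.4] turn [ 0.0019  0.0035 -0.0087]
```

View pics/p1.png

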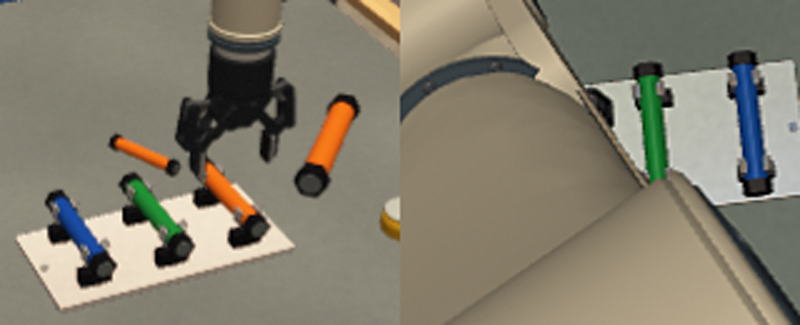

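The crop shows the open fingers straddling the orange torch, with the left tip at about (200,175) and the right at (270,155). The green torch is clear. I'll descend and close.

```bash
python3 -m creep '[[0.002,0.003,-0.008,0.9,-0.9,15,0],[0,0,0,0,0,15,0],[0,0,0,0,0,10,0],[0,0,0,0,0,0,0]]'; python3 go.py 482 292 213 3.2
```

```text
clock: 2.48
eef_pos: [483.9, 295.6, 223.1]
tcp_rot: [3.136, 0.01, -3.084]
contact_force: [-0.4, 0.9, -0.2]
opening: 0.997
clock 2.48 pos [483.9 295.6 223.1] rpy [ 3.1364  0.0102 -3.0836] F [-0.4  0.9 -0.2] open 0.997 q [ 0.55  0.5   1.89 -0.    0.74 -1.08]
tool shift [ 2.2 -3.6 10. ] turn [ 0.0052  0.0103 -0.0004]
```

```bash
python3 -m creep '[[0.005,0.01,0,2.2,-3.6,4,0],[0,0,0,0,0,3,0],[0,0,0,0,0,0,0]]'; python3 go.py 482 292 213 3.2
```

```text
clock: 2.73
eef_pos: [482.3, 292.7, 218.1]
tcp_rot: [3.141, 0.002, -3.084]
contact_force: [0.9, -0.3, -1.1]
opening: 0.996
clock 2.73 pos [482.3 292.7 218.1] rpy [ 3.1406e+00  1.7000e-03 -3.0836e+00] F [ 0.9 -0.3 -1.1] open 0.996 q [ 0.54  0.5   1.9   0.    0.74 -1.09]
tool shift [ 0.3 -0.6  5.1] turn [ 0.001   0.0017 -0.0005]
```

```bash
python3 -m creep '[[0.001,0.002,0,0.3,-0.6,5,0],[0,0,0,0,0,0,0]]'; python3 go.py 482 292 213 3.2; python3 -m creep '[[0,0,0,0,0,0,0.3],[0,0,0,0,0,0,0.5],[0,0,0,0,0,0,0.6],[0,0,0,0,0,0,0.7],[0,0,0,0,0,0,1],[0,0,0,0,0,0,1],[0,0,0,0,0,0,1]]' 80; python3 go.py 482 292 213 3.2
```

```text
clock: 2.9
eef_pos: [482.3, 292.1, 213.8]
tcp_rot: [3.141, 0.001, -3.084]
contact_force: [-0.8, 0.6, 0.5]
opening: 1.004
clock 2.9 pos [482.3 292.1 213.8] rpy [ 3.1410e+00  8.0000e-04 -3.0839e+00] F [-0.8  0.6  0.5] open 1.004 q [ 0.54  0.51  1.9   0.    0.73 -1.09]
tool shift [ 0.3 -0.1  0.8] turn [ 0.0006  0.0008 -0.0007]
clock: 3.48
eef_pos: [482.7, 292.4, 214.7]
tcp_rot: [3.14, 0.002, -3.084]
contact_force: [0.9, 0.5, -3.0]
opening: 0.245
clock 3.48 pos [482.7 292.4 214.7] rpy [ 3.1401e+00  1.8000e-03 -3.0845e+00] F [ 0.9  0.5 -3. ] open 0.245 q [ 0.54  0.51  1.9   0.    0.73 -1.09]
tool shift [ 0.7 -0.4  1.7] turn [ 0.0015  0.0018 -0.0013]
```

```bash
python3 -m creep '[[0,0,0,0,0,0,1],[0,0,0,0,0,-3,1],[0,0,0,0,0,-4,1],[0,0,0,0,0,-4,1]]'; python3 -m creep '[[0,0,0,0,0,-5,1],[0,0,0,0,0,-5,1],[0,0,0,0,0,-5,1],[0,0,0,0,0,-5,1],[0,0,0,0,0,0,1]]'; python3 go.py 482 292 300 3.2;  python3 - <<'E'
from h import *
f=grab_frame("scene");a=f["color"][110:240,230:390,::-1]
cv2.imwrite("pics/p2.png",cv2.resize(a,(800,650),interpolation=cv2.INTER_CUBIC)[:600])
E
```

```text
clock: 3.82
eef_pos: [481.6, 292.0, 224.0]
tcp_rot: [3.141, -0.002, -3.085]
contact_force: [-0.2, 2.3, -7.8]
opening: 0.248
clock: 4.23
eef_pos: [482.3, 292.4, 248.3]
tcp_rot: [3.14, 0.001, -3.084]
contact_force: [0.4, 0.3, -1.3]
opening: 0.247
clock 4.23 pos [482.3 292.4 248.3] rpy [ 3.1405e+00  7.0000e-04 -3.0844e+00] F [ 0.4  0.3 -1.3] open 0.247 q [ 0.54  0.46  1.89  0.    0.8  -1.09]
tool shift [  0.3  -0.3 -51.7] turn [ 0.0011  0.0007 -0.0012]
```

View pics/p2.png

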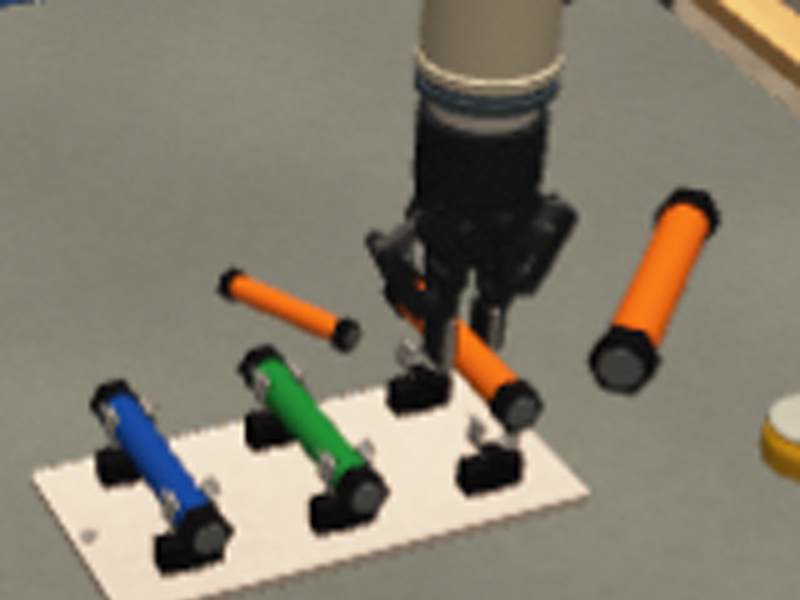

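The orange torch is out of its clips and level in the gripper (collar at (515,405)). Green and blue are still clipped. Next I'll lift higher, then travel.

```bash
python3 -m creep '[[0,0,0,0,0,-15,1],[0,0,0,0,0,-25,1],[0,0,0,0,0,-25,1],[0,0,0,0,0,-15,1],[0,0,0,0,0,0,1],[0,0,0,0,0,0,1]]'; python3 go.py 577 -200 310 3.07
```

```text
clock: 4.78
eef_pos: [481.5, 291.2, 330.6]
tcp_rot: [-3.141, -0.001, -3.085]
contact_force: [0.3, -0.9, -2.0]
opening: 0.249
clock 4.78 pos [481.5 291.2 330.6] rpy [-3.1407e+00 -1.2000e-03 -3.0846e+00] F [ 0.3 -0.9 -2. ] open 0.249 q [ 0.54  0.34  1.84 -0.    0.97 -1.09]
tool shift [ -67.4 -495.8   20.9] turn [-0.001  -0.0012  0.1286]
```

```bash
python3 -m creep '[[0,0,0.01,-2,-12,0,1],[0,0,0.015,-4,-25,0,1],[0,0,0.015,-4,-25,0,1],[0,0,0.015,-4,-25,0,1],[0,0,0.015,-4,-25,0,1],[0,0,0,-4,-25,0,1],[0,0,0,-4,-25,0,1],[0,0,0,-4,-25,0,1],[0,0,0,-4,-25,0,1],[0,0,0,-4,-25,0,1]]'; python3 go.py 577 -200 310 3.07
```

```text
clock: 5.62
eef_pos: [517.1, 42.5, 318.0]
tcp_rot: [-3.136, -0.017, 3.129]
contact_force: [-0.5, -0.5, -1.2]
opening: 0.25
clock 5.62 pos [517.1  42.5 318. ] rpy [-3.1359 -0.0168  3.1287] F [-0.5 -0.5 -1.2] open 0.25 q [ 0.08  0.3   1.93 -0.01  0.93 -1.47]
tool shift [ -63.1 -241.6    8.3] turn [-0.0062 -0.0166  0.0587]
```

```bash
python3 -m creep '[[-0.003,-0.008,0.01,-6,-24,0,1],[-0.003,-0.008,0.01,-6,-24,0,1],[0,0,0.01,-6,-24,0,1],[0,0,0.01,-6,-24,0,1],[0,0,0.01,-6,-24,0,1],[0,0,0,-6,-24,0,1],[0,0,0,-6,-24,0,1],[0,0,0,-6,-24,0,1],[0,0,0,-5,-15,0,1],[0,0,0,0,0,0,1]]'; python3 go.py 577 -200 280 3.07
```

```text
clock: 6.45
eef_pos: [552.7, -187.6, 301.9]
tcp_rot: [-3.141, -0.022, 3.068]
contact_force: [0.3, -0.6, -1.2]
opening: 0.244
clock 6.45 pos [ 552.7 -187.6  301.9] rpy [-3.1408 -0.0219  3.0679] F [ 0.3 -0.6 -1.2] open 0.244 q [-0.33  0.41  1.8  -0.01  0.95 -1.82]
tool shift [-25.6 -10.6  21.4] turn [-0.0007 -0.0219 -0.0021]
```

```bash
python3 -m creep '[[-0.001,-0.01,-0.002,-12,-5,0,1],[0,-0.01,0,-12,-5,0,1],[0,0,0,0,0,0,1],[0,0,0,0,0,0,1]]'; python3 go.py 577 -200 230 3.07; python3 - <<'E'
from h import *
a=grab_frame("scene")["color"][150:300,90:290,::-1];b=grab_frame("top")["color"][70:220,230:430,::-1]
cv2.imwrite("pics/p3.png",cv2.resize(np.hstack([a,b]),(800,300),interpolation=cv2.INTER_CUBIC))
E
```

```text
clock: 6.78
eef_pos: [573.8, -201.0, 296.1]
tcp_rot: [3.139, -0.01, 3.066]
contact_force: [0.3, 0.5, -1.4]
opening: 0.248
clock 6.78 pos [ 573.8 -201.   296.1] rpy [ 3.139  -0.0096  3.066 ] F [ 0.3  0.5 -1.4] open 0.248 q [-0.34  0.45  1.76 -0.    0.95 -1.83]
tool shift [-3.7  1.1 66.1] turn [ 0.0026 -0.0096 -0.0041]
```

View pics/p3.png

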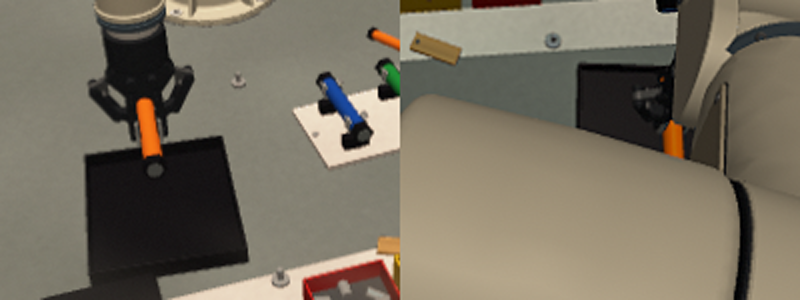

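The torch is held level over the tray (front collar at (152,170) in the crop). Lowering.

```bash
python3 -m creep '[[0.002,-0.009,-0.004,-3.7,1.1,15,1],[0,0,0,0,0,20,1],[0,0,0,0,0,20,1],[0,0,0,0,0,20,1],[0,0,0,0,0,5,1],[0,0,0,0,0,0,1],[0,0,0,0,0,0,1]]'; python3 go.py 577 -200 195 3.07
```

```text
clock: 7.47
eef_pos: [576.4, -195.9, 215.9]
tcp_rot: [3.141, 0.001, 3.075]
contact_force: [0.3, -0.2, -0.5]
opening: 0.248
clock 7.47 pos [ 576.4 -195.9  215.9] rpy [3.1413e+00 8.0000e-04 3.0746e+00] F [ 0.3 -0.2 -0.5] open 0.248 q [-0.33  0.56  1.8   0.    0.78 -1.83]
tool shift [-0.8 -4.  20.9] turn [0.0003 0.0008 0.0046]
```

```bash
python3 -m creep '[[0,0,0,0,-2,7,1],[0,0,0,0,0,7,1],[0,0,0,0,0,7,1],[0,0,0,0,0,0,1],[0,0,0,0,0,0,1]]'; python3 go.py 577 -200 184 3.07;  python3 - <<'E'
from h import *
f=grab_frame("scene");a=f["color"][170:300,110:240,::-1]
cv2.imwrite("pics/p4.png",cv2.resize(a,(600,600),interpolation=cv2.INTER_CUBIC))
E
```

```text
clock: 7.88
eef_pos: [577.6, -198.3, 196.6]
tcp_rot: [-3.141, 0.006, 3.075]
contact_force: [-0.1, -0.7, -0.4]
opening: 0.246
clock 7.88 pos [ 577.6 -198.3  196.6] rpy [-3.1405  0.0058  3.0751] F [-0.1 -0.7 -0.4] open 0.246 q [-0.33  0.59  1.8   0.    0.75 -1.84]
tool shift [ 0.5 -1.8 12.6] turn [-0.0011  0.0058  0.0051]
```

View pics/p4.png

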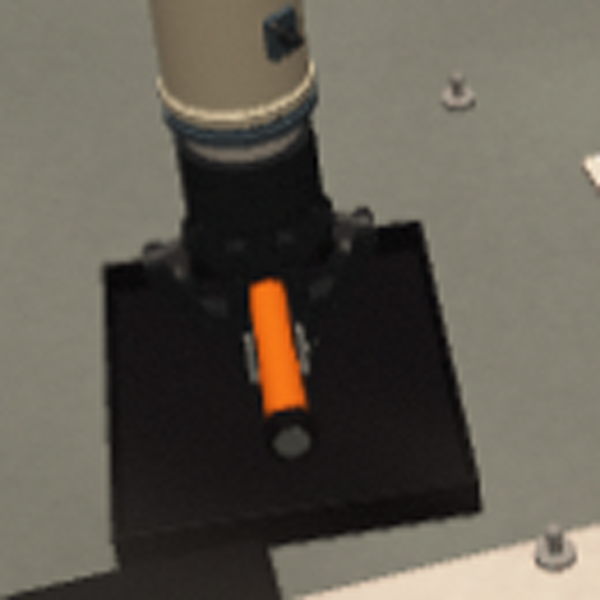

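The torch is centred inside the tray walls (front collar at (290,435) in the crop) and still held. I'll lower it slowly and watch the force.

```bash
python3 -m creep '[[0,0.006,0,0,0,3,1],[0,0,0,0,0,3,1],[0,0,0,0,0,2,1],[0,0,0,0,0,0,1]]'; python3 -m creep '[[0,0,0,0,0,2,1],[0,0,0,0,0,0,1]]';python3 -m creep '[[0,0,0,0,0,1.5,1],[0,0,0,0,0,0,1]]'; python3 go.py 577 -200 184 3.07
```

```text
clock: 8.27
eef_pos: [577.8, -198.5, 188.5]
tcp_rot: [-3.14, 0.0, 3.075]
contact_force: [0.5, -0.1, -1.6]
opening: 0.243
clock: 8.43
eef_pos: [577.8, -198.5, 186.2]
tcp_rot: [-3.14, -0.0, 3.075]
contact_force: [-0.4, 0.2, -0.9]
opening: 0.249
clock: 8.6
eef_pos: [577.8, -198.5, 184.6]
tcp_rot: [-3.14, -0.0, 3.075]
contact_force: [-0.4, 0.2, -1.1]
opening: 0.249
clock 8.6 pos [ 577.8 -198.5  184.6] rpy [-3.1403e+00 -1.0000e-04  3.0749e+00] F [-0.4  0.2 -1.1] open 0.249 q [-0.33  0.61  1.8  -0.    0.73 -1.84]
tool shift [ 0.7 -1.6  0.6] turn [-0.0013 -0.0001  0.0049]
```

```bash
python3 -m creep '[[0,0,0,0,0,1,1],[0,0,0,0,0,0,1]]'; python3 -m creep '[[0,0,0,0,0,1,1],[0,0,0,0,0,0,1]]'
```

```text
clock: 8.77
eef_pos: [577.9, -198.5, 183.5]
tcp_rot: [-3.14, 0.0, 3.075]
contact_force: [-0.3, 0.0, -1.3]
opening: 0.245
clock: 8.93
eef_pos: [577.9, -198.5, 182.5]
tcp_rot: [-3.14, 0.0, 3.075]
contact_force: [-0.1, 0.2, -0.3]
opening: 0.247
```

```bash
python3 -m creep '[[0,0,0,0,0,1,1],[0,0,0,0,0,0,1]]'
```

```text
clock: 9.1
eef_pos: [578.1, -198.6, 182.5]
tcp_rot: [-3.14, 0.001, 3.075]
contact_force: [0.7, -0.1, -1.3]
opening: 0.251
```

```bash
python3 -m creep '[[0,0,0,0,0,1,1],[0,0,0,0,0,0,1]]';  python3 -m creep '[[0,0,0,0,0,1,1],[0,0,0,0,0,0,1]]'
```

```text
clock: 9.27
eef_pos: [578.3, -198.7, 182.4]
tcp_rot: [-3.14, 0.001, 3.075]
contact_force: [-0.0, -0.5, -1.0]
opening: 0.25
clock: 9.43
eef_pos: [578.5, -198.7, 182.4]
tcp_rot: [-3.14, 0.002, 3.075]
contact_force: [0.4, -0.2, -1.1]
opening: 0.249
```

```bash
python3 -m creep '[[0,0,0,0,0,2,1],[0,0,0,0,0,2,1]]'; python3 go.py 577 -200 184 3.07;  python3 - <<'E'
from h import *
f=grab_frame("scene");a=f["color"][170:300,110:240,::-1]
cv2.imwrite("pics/p5.png",cv2.resize(a,(600,600),interpolation=cv2.INTER_CUBIC))
# far collar end/near end of orange if lying at z axis 17.5
ax=np.array([np.cos(3.075),np.sin(3.075),0])
for z in(17.5,22,27): print(z,proj(f,[np.array([578.,-199,z])+s*75*ax for s in(1,-1)]).round(1).tolist())
for a,ce,rc in blobs(f,"orange"):
    if 110<ce[0]<240 and ce[1]>170: print(ce,cv2.boxPoints(rc).round(1).tolist())
E
```

```text
clock: 9.6
eef_pos: [578.7, -198.9, 182.1]
tcp_rot: [-3.14, 0.002, 3.075]
contact_force: [-10.9, 3.1, 34.6]
opening: 0.251
clock 9.6 pos [ 578.7 -198.9  182.1] rpy [-3.1398e+00  1.7000e-03  3.0747e+00] F [-10.9   3.1  34.6] open 0.251 q [-0.33  0.61  1.8  -0.    0.73 -1.84]
tool shift [ 1.6 -1.3 -1.9] turn [-0.0018  0.0017  0.0047]
17.5 [[167.5, 233.9], [174.1, 270.0]]
22 [[167.4, 232.7], [173.9, 268.7]]
27 [[167.2, 231.4], [173.7, 267.3]]
[169.82352941 249.45798319] [[162.89999389648438, 235.6999969482422], [171.6999969482422, 234.1999969482422], [176.39999389648438, 262.6000061035156], [167.6999969482422, 264.1000061035156]]
```

View pics/p5.png

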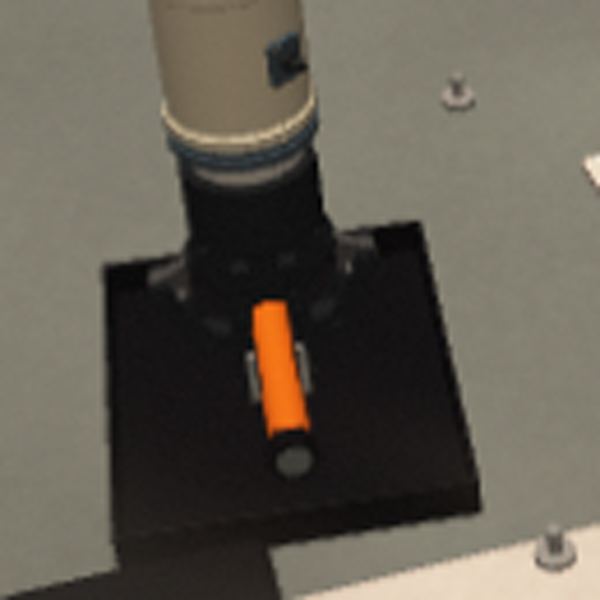

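A 35 N contact reading shows the torch is on the floor. I'll relax, open in stages and retreat.

```bash
python3 -m creep '[[0,0,0,0,0,0,1],[0,0,0,0,0,0,1],[0,0,0,0,0,0,0.7],[0,0,0,0,0,0,0.65],[0,0,0,0,0,0,0.6],[0,0,0,0,0,0,0.5],[0,0,0,0,0,0,0.4],[0,0,0,0,0,0,0.4]]' 20; python3 go.py 577 -200 300 3.07
```

```text
clock: 10.32
eef_pos: [578.8, -198.9, 181.7]
tcp_rot: [-3.14, 0.002, 3.075]
contact_force: [0.3, -0.6, -0.6]
opening: 0.596
clock 10.32 pos [ 578.8 -198.9  181.7] rpy [-3.1397e+00  2.4000e-03  3.0747e+00] F [ 0.3 -0.6 -0.6] open 0.596 q [-0.33  0.61  1.8  -0.    0.72 -1.84]
tool shift [   1.5   -1.5 -118.3] turn [-0.0019  0.0024  0.0047]
```

Then retreat up and look.

```bash
python3 -m creep '[[0,0,0,0,0,-8,0.4],[0,0,0,0,0,-15,0.4],[0,0,0,0,0,-20,0.4],[0,0,0,0,0,-30,0.4],[0,0,0,0,0,-30,0.4],[0,0,0,0,0,-30,0.4],[0,0,0,0,0,-20,0.4]]'; python3 -m creep '[[0,0,0,0,25,-5,0.4],[0,0,0,0,25,-5,0.4],[0,0,0,0,25,-5,0.4],[0,0,0,0,25,-5,0.4],[0,0,0,0,25,-5,0.4],[0,0,0,0,25,-5,0.4],[0,0,0,0,25,-5,0.4],[0,0,0,0,0,0,0.4],[0,0,0,0,0,0,0.4]]'; python3 - <<'E'
from h import *
f=grab_frame("scene");g=grab_frame("top")
cv2.imwrite("pics/p6.png",cv2.resize(np.hstack([f["color"],g["color"]])[:,:,::-1],(800,300),interpolation=cv2.INTER_AREA))
cv2.imwrite("pics/p6b.png",cv2.resize(f["color"][150:300,110:350,::-1],(800,500),interpolation=cv2.INTER_CUBIC))
for n,F,z in(("scene",f,17.5),("top",g,17.5)):
  for c in COL:
    for a,ce,rc in blobs(F,c):
        P=ray(F,[ce],z if c=="orange" else 50)[0]
        if 400<P[0]<650 and -320<P[1]<320: print(n,c,a,ce.round(1),P.round(1),[round(v,1) for v in rc[1]],round(rc[2]))
E
```

```text
clock: 10.9
eef_pos: [576.5, -197.9, 337.4]
tcp_rot: [3.14, -0.009, 3.075]
contact_force: [1.0, -0.5, 0.2]
opening: 0.603
clock: 11.65
eef_pos: [589.1, -17.2, 388.0]
tcp_rot: [-3.14, 0.008, 3.072]
contact_force: [0.1, 0.0, 0.3]
opening: 0.6
scene orange 266 [169.4 248.6] [ 566.6 -200.3   17.5] [30.7, 9.0] 80
scene green 172 [290.7 193.1] [473.8 193.2  50. ] [28.3, 7.3] 51
scene blue 168 [260.3 200.3] [478.5  93.4  50. ] [28.1, 7.2] 55
top green 352 [210.9 182.8] [489.9 192.3  50. ] [46.3, 8.9] 84
top blue 344 [249.3 178.5] [494.9  92.2  50. ] [46.4, 8.2] 83
```

View pics/p6.png

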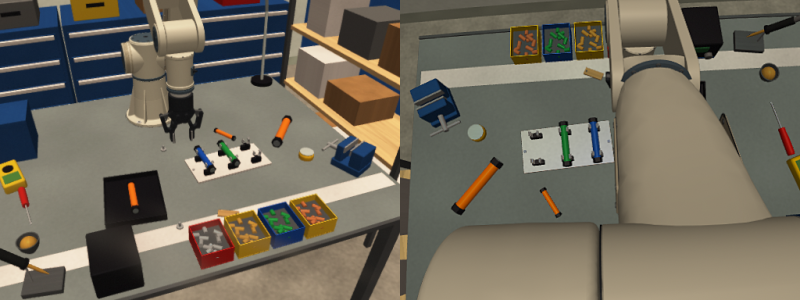

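View pics/p6b.png

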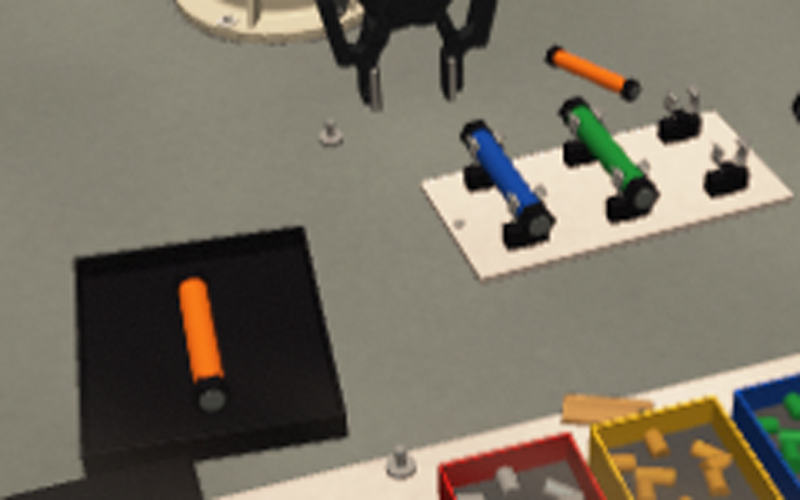

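The orange torch lies flat and central in the tray (crop (200,345)). Blue and green are in their clips at unchanged pixels, and the gripper is clear at z 388. I'll let the arm settle, then hand in.

```bash
python3 -m creep '[[0,0,0,0,0,0,0.4],[0,0,0,0,0,0,0.4],[0,0,0,0,0,0,0.4]]'; python3 -c "
from rig import job,sense
print(sense()['qvel'].round(4)); print(job.sign_off())"
```

```text
clock: 12.0
eef_pos: [588.8, -20.7, 387.3]
tcp_rot: [-3.14, 0.007, 3.068]
contact_force: [0.1, -0.6, -0.9]
opening: 0.599
[-0.0171  0.0026  0.0014 -0.003  -0.0005 -0.003 ]
the job is handed in; nothing more can be done
None
```

I pulled the middle-sized orange torch (about 123 mm bare length) out of its clips, lowered it to the tray floor, released it there and backed off. I handed the job in at 12 s; no verdict is reported.

**Last checks:**
- **Orange torch:** The scene camera shows it lying flat near the middle of the tray at about (570, -200) mm. The arm blocked the top camera's view of it, so that position rests on one camera.
- **Blue and green torches:** They sit in their clips at the same pixels as at the start in the scene camera. In the top camera, green is unchanged and blue is within 0.3 pixel.
- **Gripper:** It was clear and touching nothing.

**Set-down force:** The force reading did not rise at first contact with the tray floor. I pressed on until it read about 35 N, then relaxed before opening the fingers. This was the torch pressing on the tray through the fingers, and below the 40 N limit for the arm and gripper body.

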